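# Reset the bench supply through the slot in its hidden rear face

## Task

Draw the release rod out of its holder by its shaft, put it down, and take it again farther back so that the shaft is free to reach in. Feel along the hidden rear face of the bench supply with the rod's tip until it finds the slot, and push the reset bolt behind it fully home. Then lay the rod on the rubber mat and let go, without disturbing the screwdriver or the tape roll.

Things in the scene. Friction and masses are not known exactly. Their poses are not given: they have to be found in the camera images.
- supply: Bench supply fixed to the bench, grey box 160 (x) by 290 (y) by 120 mm high; origin at the centre of its underside, x away from the robot. Its rear face, towards the robot, has a window 12 to 112 mm above the bench, filled by a panel; the rear wall beside the window stands 10 mm proud of the panel, and the top juts out as a hood, 45 mm out from the panel, underside 116 mm above the bench.
- window (a point): Point on the outer surface of the dark flat upright panel in the supply's rear face: middle of its 116 mm wide window (y +-58), 60 mm above the bench. x points square into the panel, y along it, z up. Somewhere at y -38 to +38 mm (differs each time, hidden from view) is the only slot: 14 mm wide, 28 tall (46 to 74 mm above the bench), through the 10 mm panel.
- reset_bolt (a joint): How far the reset bolt is pushed in, m: 0 at the start, 0.012 fully home against its stop. Its flat face (36 wide, 50 high) starts 40 mm behind the panel's outer surface, straight behind the slot. It takes about 4 N, a little more when pushed fast, and stays where it is left. A white flag in the middle of the supply's top rises 12 mm as the bolt goes home.
- rod_handle (a point): Centre of the release rod's block handle, 70 (x) by 22 (y) by 22 (z) mm; x points along the rod to the tip, 165 mm ahead, z up. Plain aluminium, 110 g, balancing 16 mm ahead of this point. Put down, it lies flat on its handle, this point 11 mm above the surface, shaft level. At the start the handle is inside the holder, this point 29 mm above the bench.
- rod_tip (a point): End of the rod's shaft, on its axis; axes as for the handle. The shaft is round, 8 mm in diameter and 130 mm long, with a flat end; its axis runs through the handle's centre. At the start only its last 66 mm sticks out of the holder.
- holder: Rod holder fixed to the bench: grey sleeve 140 long (x), 40 wide (y), 52 high mm on a foot 90 mm wide, 4 high; origin at the centre of its underside. Open only at its +x end, 70 mm from the origin; inside 30 wide, 29 high, floor 18 mm above the bench. The rod lies in it along +x and slides out along +x; it is clear after 136 mm.
- mat: Grey rubber mat fixed to the bench, 300 (x) by 170 (y) by 3 mm; origin at the centre of its underside. It lies to one side of the bench and the holder to the other; which is which changes.
- screwdriver: Bystander, to be left alone: a screwdriver 170 mm long and at most 35 mm high, lying between holder and mat.
- tape: Bystander, to be left alone: a roll of tape 68 mm across and 18 mm high, lying flat between holder and mat; origin at the centre of its underside.

How it is judged:
On the way, in this order (a step that is already met when the one before it is completed fails the run):
1. the rod has been drawn right out of the holder, put down and let go (horizontal distance between rod_handle and holder above 0.1 m and height (world z) of rod_handle below 0.06 m and contact force between the fingers and rod below 0.05 N and linear speed of rod below 0.03 m/s), for 0.1 s.
2. the rod's tip, through the slot, has pushed the reset bolt home (value of joint reset_bolt above 0.0105 m and x of rod_tip in the frame of window above 0.045 m), for 0.05 s.
At the end, for the whole second after the job is handed in: The reset bolt is home (within 1.5 mm of its 12 mm stop), and the rod lies at rest on the rubber mat, the centre of its handle over the mat and less than 30 mm above the bench, its tip less than 40 mm above the bench (value of joint reset_bolt above 0.0105 m and x of rod_handle in the frame of mat between -0.15 and 0.15 m and y of rod_handle in the frame of mat between -0.085 and 0.085 m and height (world z) of rod_handle below 0.03 m and height (world z) of rod_tip below 0.04 m and linear speed of rod below 0.02 m/s); the robot touches nothing.
It fails at once if the screwdriver or the tape roll is moved by more than 30 mm (distance of any of screwdriver, tape from where it was at the start of the episode above 0.03 m).
It also fails if it takes over 69 s, if anything falls off the work surface, if the arm or the gripper's body presses on something with over 40 N, if the wrist force passes 120 N, or if a joint passes its speed limit or range.

## Robot

A 7-joint arm with a two-finger parallel gripper is mounted at the origin on the work surface. World frame = base frame: x ahead of the robot, y to its left, z up, the work surface at z = 0. Lengths are in m, angles in rad, forces in N, time in s.
With the tool pointing down it reaches from about 0.425 to 1.025 m from the base axis. Payload 9.4 kg.
Tool frame: the origin (TCP) lies midway between the tips of the shut fingers; the grasp point (between the pads) lies 19 mm behind it (r.grip_point_offset is the distance from the TCP to the grasp point, in m); z points along the fingers, y is the direction in which the jaws open and shut (so a half turn about z gives the same grasp; the last joint's range is limited). The gripper opens to 85 mm and grips with 20 to 120 N. Pads are 22 mm wide; open, the fingers measure 114 mm over their backs; the gripper's body (76 mm by 85 mm) begins 54 mm behind the grasp point. The pads swing forward as they close: fully open they stand 13 mm farther back than shut.
Start: joints at [1.084, 0.599, -0.003, 1.599, 0.002, 0.943, -0.08], TCP at [0.289, -0.665, 0.197] pointing down, gripper open.
Joint ranges: [-2.57, 2.57], [-0.35, 1.97], [-1.29, 1.29], [0.11, 2.56], [-1.05, 4.19], [0.11, 1.86], [-2.63, 2.63]. Speed limits (rad/s): [2.22, 2.22, 3.01, 3.01, 3.14, 3.14, 3.14].

## Interface

Orientations are given as a 3x3 rotation matrix whose columns are the frame's x, y, z axes.
In Python, from cell import r, eoat, solve_ik, grab_frame, job, recognise, mark_of, readout gives the robot as it stands. Calls block until the motion is done:
- r.movep(position, orientation): joint-space move of the TCP to a pose.
- r.move_l(position, attitude=None, velocity=0.15, guard=None): straight line of the TCP; attitude=None keeps the orientation; velocity is the mean speed in m/s. With guard (N) it stops when the force on the tool has changed by that much, and returns True; else False.
- r.move_joints(angles): joint-space move.
- eoat.gripper_to(opening, strength=None): finger opening in m; strength is the grip in N (None keeps the last); returns when the fingers have stopped.
- r.pause(seconds).
- solve_ik(position, orientation): joint angles nearest the present ones, or None.
- grab_frame(name): name is "side" or "top" or "wrist"; returns a dict with "color" (480x640x3 uint8, red, green, blue), "vertical_fov" (degrees; the focal length in pixels is half the picture's height over the tangent of half this angle, whatever the lens; pixels are square), "cx", "cy" (the principal point, pixels), "R" (3x3) and "t" (3): a world point X has camera coordinates R X + t. Camera axes: x right, y down, z forward; pixel columns grow to the right and rows downward; lengths in m; the calibration is good to about 2 mm. A picture is of the moment at which its call begins. There is no depth.
A pose or a line that the arm cannot do raises r.Unreachable and nothing moves.
- job.job_done(): hands the job in, once; it reports no verdict.
Trained networks look in the newest picture that a camera, given by its name, has taken for a name from the list of things; names that differ only in an ending like _2 or _b are one class to them, and where a whole thing is asked for, a point or a joint stands for the part that bears it (a point fixed in the world has none). Each returns a list of dicts, best first, with "p" (0 to 1); they miss things now and then, are a little off and sometimes report something else, mostly with a low value. They report only what shows in the picture. A call takes as long as a camera call.
- recognise(camera, label): "at" ([x, y, z] in m, in world coordinates, good to about 4 mm: the middle of the surface that is visible of it).
- mark_of(camera, label): "at" ([x, y, z] in m, in world coordinates, good to about 4 mm: a listed point, or the origin of a listed thing).
Readings, each from a call of its own:
- readout.read_clock(): time.
- readout.read_q(): joint angles.
- readout.read_joint_vel(): joint speeds.
- readout.read_tau(): joint torques, N m.
- readout.read_ee_pos(): TCP position.
- readout.read_tcp_rot(): TCP orientation.
- readout.read_force(): force on the tool from outside, world axes, zero at the start.
- readout.read_moment(): the same for the moment, N m.
- readout.read_opening(): finger opening in m.
Only numpy, scipy, OpenCV 4.12 (cv2) and the standard library are available. Lean on these libraries where they do the work, as an engineer would, in place of code of your own. Each camera call takes 0.05 s, during which the arm holds its last target.

## Working session

There is one attempt and no reset: what is moved stays moved. The work goes in short steps, each a Python script; the robot and the scene stay as the last script left them, time stands still between calls to the robot, and variables do not carry over. Pictures are saved under pics/ and viewed, and the job is handed in when it is done.

```bash
ls; mkdir -p pics
python3 - <<'E'
from cell import *
import cv2
print(readout.read_clock(),readout.read_ee_pos(),readout.read_opening())
print(readout.read_tcp_rot())
for n in ["side","top","wrist"]:
    f=grab_frame(n); cv2.imwrite(f"pics/a_{n}.png",f["color"][:,:,::-1]); print(n,f["vertical_fov"],f["cx"],f["cy"],(-f["R"].T@f["t"]).round(3),f["R"][2].round(3))
for n in ["side","top"]:
    for l in ["supply","window","rod_handle","rod_tip","holder","mat","screwdriver","tape"]:
        m=mark_of(n,l); print(n,l,[(d["p"],[round(float(v),3) for v in d["at"]]) for d in m[:2]])
print(readout.read_clock())
E
```

```text
pics
0.0 [ 0.28863833 -0.66448912  0.19598197] 0.08539638819636677
[[ 9.17167044e-01  3.98502199e-01 -7.81552267e-04]
 [ 3.98502935e-01 -9.17165970e-01  1.41190519e-03]
 [-1.54165819e-04 -1.60640378e-03 -9.99998698e-01]]
side 51.48285139219807 324.98253539243655 245.48774512809865 [0.095 0.559 0.666] [ 0.504 -0.577 -0.643]
top 42.90138881242359 324.8545342799448 239.59081066504373 [ 0.329 -0.004  1.452] [ 0.166  0.    -0.986]
wrist 60.12001386457699 321.3754172712368 238.32364204312816 [ 0.354 -0.638  0.373] [-0.252 -0.108 -0.962]
side supply [(0.71, [0.765, -0.032, -0.0])]
side window [(0.88, [0.7, -0.03, 0.062])]
side rod_handle []
side rod_tip []
side holder [(0.64, [0.365, 0.312, -0.003])]
side mat [(0.59, [0.378, -0.31, -0.003])]
side screwdriver [(0.78, [0.369, 0.071, 0.002])]
side tape [(0.85, [0.404, -0.072, 0.002])]
top supply [(0.98, [0.761, -0.034, -0.002])]
top window []
top rod_handle []
top rod_tip [(0.65, [0.504, 0.325, 0.033])]
top holder [(0.81, [0.367, 0.315, -0.0])]
top mat [(0.58, [0.38, -0.31, -0.001])]
top screwdriver [(0.6, [0.371, 0.073, -0.003]), (0.51, [0.365, 0.318, -0.002])]
top tape [(0.84, [0.403, -0.067, -0.006])]
0.95
```

View pics/a_side.png

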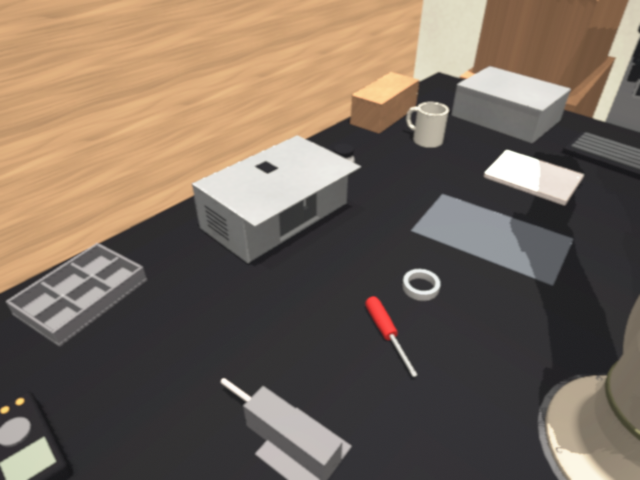

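View pics/a_top.png

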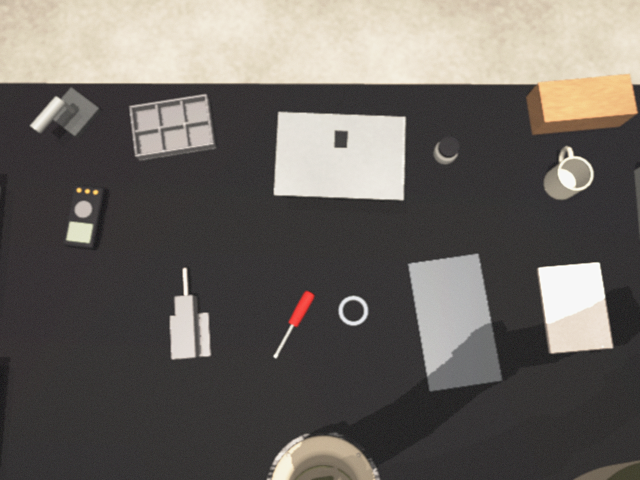

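The side view shows the holder with the rod tip at about (225,382), the supply's recessed dark panel at about (300,212), and the mat on the far right. In the top view the tip is at about (185,268), the holder at (190,328), the mat at (455,322) and the supply top spans (275–407, 112–200). I'll zoom in for yaw angles.

```bash
cat > h.py <<'E'
from cell import *
import numpy as np, cv2
def ray(f,u,v):
    F=240/np.tan(np.radians(f["vertical_fov"]/2))
    d=np.array([(u-f["cx"])/F,(v-f["cy"])/F,1.0]); R=np.array(f["R"]); t=np.array(f["t"])
    return -R.T@t, R.T@d
def at_z(f,u,v,z):
    c,d=ray(f,u,v); return c+d*(z-c[2])/d[2]
def proj(f,X):
    F=240/np.tan(np.radians(f["vertical_fov"]/2)); p=np.array(f["R"])@np.array(X)+np.array(f["t"])
    return F*p[0]/p[2]+f["cx"],F*p[1]/p[2]+f["cy"]
def tri(obs):
    A=np.zeros((3,3));b=np.zeros(3)
    for f,u,v in obs:
        c,d=ray(f,u,v); d=d/np.linalg.norm(d); P=np.eye(3)-np.outer(d,d); A+=P;b+=P@c
    return np.linalg.solve(A,b)
def down(yaw,flip=False):
    # tool z down; tool x along rod direction yaw; tool y = jaw dir
    c,s=np.cos(yaw),np.sin(yaw); x=np.array([c,s,0]);z=np.array([0,0,-1.0])
    if flip: x=-x
    return np.column_stack([x,np.cross(z,x),z])
E
python3 - <<'E'
from h import *
import pickle
f=grab_frame("top"); g=grab_frame("side"); pickle.dump((f,g),open("a.pkl","wb"))
def crop(im,x,y,w,h,s): return cv2.resize(im[y:y+h,x:x+w,::-1],None,fx=s,fy=s,interpolation=cv2.INTER_CUBIC)
cv2.imwrite("pics/b1.png",crop(f["color"],155,255,70,115,5))
cv2.imwrite("pics/b2.png",crop(f["color"],265,100,150,110,5))
cv2.imwrite("pics/b3.png",crop(g["color"],190,130,180,130,4))
for n,yaw in [("x",0)]:
    for p in ([.45,.315,.2],[.45,.2,.35]):
        for fl in (0,1):
            print(p,fl,solve_ik(p,down(0,fl)))
E
```

```text
[0.45, 0.315, 0.2] 0 [-0.34151233  0.42710331 -0.51289922  1.9779482   0.28537695  0.80674537
 -2.58622887]
[0.45, 0.315, 0.2] 1 [ 0.01687042  0.59993979 -1.09785006  1.95820153  0.64573658  0.98851172
  0.17898512]
[0.45, 0.2, 0.35] 0 [ 0.01905081  0.20899638 -0.66457371  1.88396483  0.14433766  1.09645819
 -2.271958  ]
[0.45, 0.2, 0.35] 1 [ 0.37810239  0.33732336 -1.18601774  1.86839517  0.34053344  1.16421919
  0.64426   ]
```

View pics/b1.png

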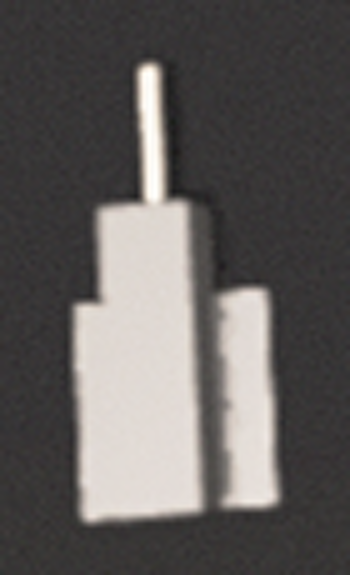

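View pics/b2.png

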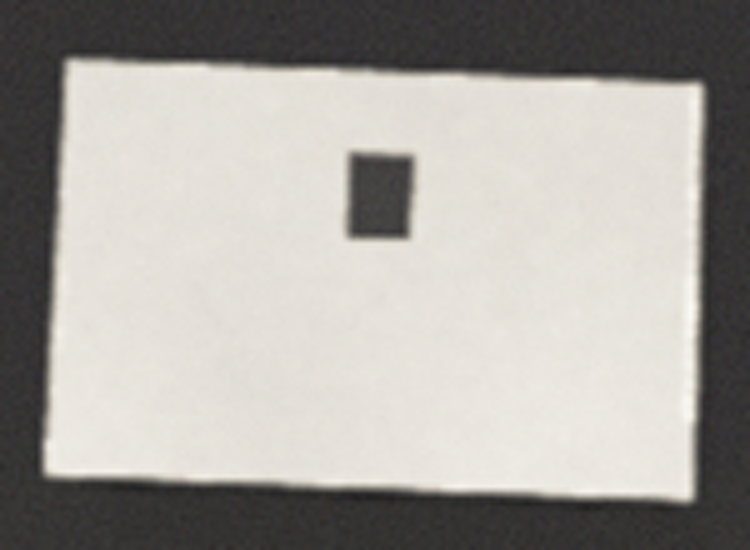

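View pics/b3.png

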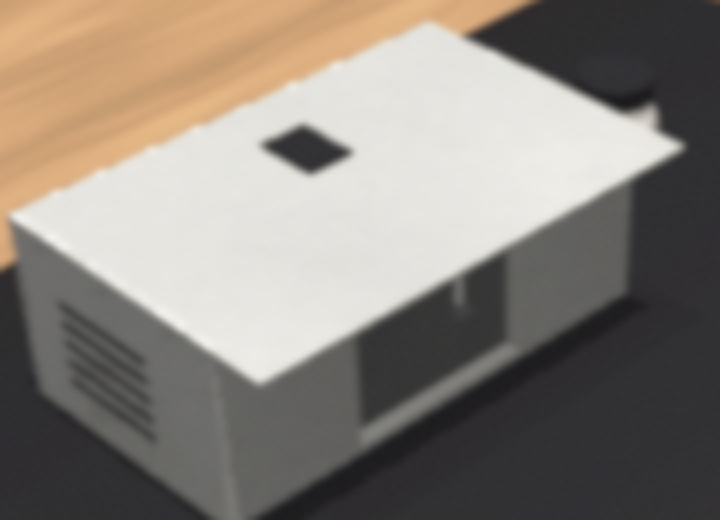

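The top crop gives clear supply corners (about (65,58), (705,82), (693,500) and (43,475) in the crop). The side crop shows the panel at crop columns 360–508, with a small light streak at about (460,293), i.e. pixel (305,203). I'll compute poses.

Run:
```python
from h import *
import pickle
f,g=pickle.load(open("a.pkl","rb"))
def off(x,y,s): return lambda u,v:((u+.5)/s-.5+x,(v+.5)/s-.5+y)
# subpixel quad of supply top
def quad(f,roi,thr,z):
    x,y,w,h=roi; im=cv2.cvtColor(f["color"],cv2.COLOR_RGB2GRAY)[y:y+h,x:x+w]
    big=cv2.resize(im,None,fx=8,fy=8,interpolation=cv2.INTER_CUBIC)
    m=(big>thr).astype(np.uint8); cs,_=cv2.findContours(m,cv2.RETR_EXTERNAL,cv2.CHAIN_APPROX_NONE)
    c=max(cs,key=cv2.contourArea)[:,0].astype(float)
    W=np.array([at_z(f,(u+.5)/8-.5+x,(v+.5)/8-.5+y,z)[:2] for u,v in c]).astype(np.float32)
    return cv2.minAreaRect(W),W
r_,W=quad(f,(265,100,150,110),140,.12); print("supply",r_)
def edge_yaw(W,axis,lo):
    pass
box=cv2.boxPoints(r_); print(box.round(4))
r_,W=quad(f,(400,245,110,155),75,.003); print("mat",r_, cv2.boxPoints(r_).round(3))
o=off(265,100,5)
P=[at_z(f,*o(*p),.12)[:2] for p in [(65,58),(705,82),(693,500),(43,475)]]
print(np.round(P,4))
for a,b in [(0,1),(3,2)]:
    d=P[b]-P[a]; print("yaw front/back",np.degrees(np.arctan2(d[0],-d[1])),np.linalg.norm(d))
d=P[0]-P[3];print("yaw side",np.degrees(np.arctan2(d[1],d[0])),np.linalg.norm(d))
d=P[1]-P[2];print("yaw side",np.degrees(np.arctan2(d[1],d[0])),np.linalg.norm(d))
s=off(190,130,4)
for n,(u,v),z in [("top fl",(262,384),.12),("top fr",(684,147),.12),("top bl",(10,215),.12),("wall bot l",(240,520),0),("wall bot r",(630,297),0)]:
    print(n,at_z(g,*s(u,v),z).round(4))
# rod
o=off(155,255,5)
for n,(u,v),z in [("tip",(150,65),.029),("shaft root",(153,200),.029),("sleeve TL",(97,207),.052),("TR",(188,202),.052),("BR",(203,511),.052),("BL",(83,520),.052),("footTR",(268,288),.004),("footBR",(278,505),.004)]:
    print(n,at_z(f,*o(u,v),z).round(4))
pt=o(150,65); print("side tip guess", proj(g,at_z(f,*pt,.029)))
```

```text
supply ((0.7480208277702332, -0.037307173013687134), (0.293328195810318, 0.19736690819263458), 87.80432891845703)
[[ 0.6438 -0.1801]
 [ 0.841  -0.1876]
 [ 0.8523  0.1055]
 [ 0.655   0.113 ]]
mat ((0.3810857832431793, -0.30777227878570557), (0.3034112751483917, 0.17592357099056244), 8.248448371887207) [[ 0.218 -0.242]
 [ 0.244 -0.417]
 [ 0.544 -0.373]
 [ 0.519 -0.199]]
[[ 0.852   0.1052]
 [ 0.841  -0.188 ]
 [ 0.6447 -0.1787]
 [ 0.6556  0.1122]]
yaw front/back -2.1530360541013938 0.2934753114814312
yaw front/back -2.1572337740100505 0.29111569935861387
yaw side -2.033936123815018 0.19651363821742615
yaw side -2.7218289156446276 0.19654422674609473
top fl [0.6514 0.1131 0.12  ]
top fr [ 0.6401 -0.1743  0.12  ]
top bl [0.8456 0.1054 0.12  ]
wall bot l [0.6989 0.0975 0.    ]
wall bot r [ 0.6787 -0.184   0.    ]
tip [0.5018 0.3251 0.029 ]
shaft root [0.4386 0.3211 0.029 ]
sleeve TL [0.4336 0.3414 0.052 ]
TR [0.4359 0.2998 0.052 ]
BR [0.297  0.2878 0.052 ]
BL [0.2929 0.3417 0.052 ]
footTR [0.3992 0.271  0.004 ]
footBR [0.2987 0.263  0.004 ]
side tip guess (np.float64(221.8282900882869), np.float64(378.1452735075892))
```

Run:
```python
from h import *
import pickle
f,g=pickle.load(open("a.pkl","rb"))
# streak on panel plane
u,v=(460.5/4-.5+190,293.5/4-.5+130)
c,d=ray(g,u,v)
yaw=np.radians(-2.2); n=np.array([np.cos(yaw),np.sin(yaw),0]); w=np.array([.694,-.035,.06])
for dep in (0,.01,.04):
    P=c+d*(n@(w-c)+dep)/(n@d); print("streak",dep,P.round(4),"y in window",(P-w)@np.array([-np.sin(yaw),np.cos(yaw),0]))
t0=readout.read_clock()
r.move_joints([-0.6,.3,0,1.8,0,np.pi-2.1,1.04]); print(readout.read_clock()-t0,readout.read_ee_pos())
r.movep([.47,.32,.26],down(np.radians(4),True)); print(readout.read_clock()-t0,readout.read_q().round(3))
h=grab_frame("wrist"); pickle.dump(h,open("w1.pkl","wb")); cv2.imwrite("pics/c1.png",h["color"][:,:,::-1])
for l in ["rod_tip","rod_handle","holder"]: print(l,[(d["p"],np.round(d["at"],4)) for d in mark_of("wrist",l)[:2]])
```

```text
streak 0 [ 0.6931 -0.0578  0.0612] y in window -0.02284401060501028
streak 0.01 [ 0.7027 -0.0678  0.0514] y in window -0.032402841562190504
streak 0.04 [ 0.7316 -0.0976  0.0222] y in window -0.0610793344337314
3.3917 [0.50528541 0.27603055 0.31718388]
3.8083 [-0.681  0.344 -0.024  1.89   0.01   0.909  0.932]
rod_tip [(0.57, array([0.5032, 0.3242, 0.0254]))]
rod_handle []
holder []
```

View pics/c1.png

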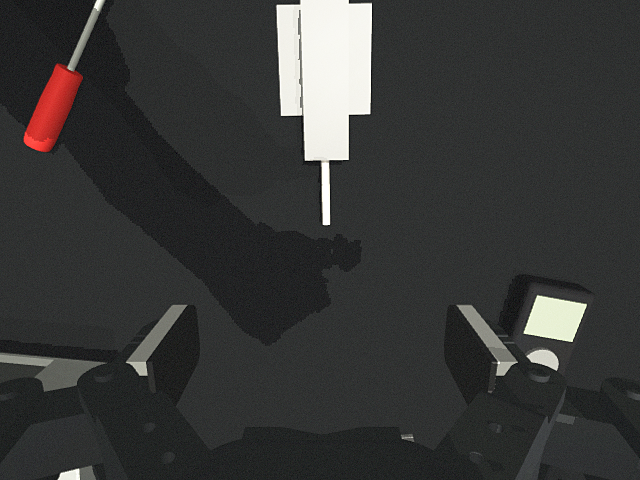

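The wrist picture shows the shaft from (325,161) to (326,224), the screwdriver at upper left and the fingers below. Next is a sub-pixel fit of the shaft and sleeve edges.

Run:
```python
from h import *
import pickle
f,g=pickle.load(open("a.pkl","rb")); h=pickle.load(open("w1.pkl","rb"))
im=cv2.cvtColor(h["color"],cv2.COLOR_RGB2GRAY).astype(float)
C=[]
for v in range(168,222,3):
    row=im[v,312:342]-45; row[row<25]=0; C.append((312+(row*np.arange(30)).sum()/row.sum(),v))
P=np.array([at_z(h,u,v,.029+.002) for u,v in C]); k=np.polyfit(P[:,0],P[:,1],1); print("shaft yaw",np.degrees(np.arctan(k[0])),"y at .48",np.polyval(k,.48),"res",np.std(P[:,1]-np.polyval(k,P[:,0])))
col=im[215:235,322:330].mean(1); print(col.astype(int))
L=[];R=[]
for v in range(20,150,4):
    row=im[v]; 
    j=np.where(row[340:385]>120)[0]
foot=[]
for v in range(60,110,4):
    row=im[v,355:385]; k_=np.argmax(np.abs(np.diff(row))) ; foot.append(at_z(h,355+k_+.5,v,.004))
foot=np.array(foot);kk=np.polyfit(foot[:,0],foot[:,1],1);print("foot edge yaw",np.degrees(np.arctan(kk[0])),foot[0],foot[-1])
# tip, two-view triangulation
tv=np.where(im[200:240,325]>120)[0].max()+200.5
tw=(np.mean([c[0] for c in C[-4:]]),tv)
tt=(150.5/5-.5+155,65/5-.5+255)
print("tip px",tw,tt)
print("tri tip",tri([(h,*tw),(f,*tt)]).round(4), "wrist at .029",at_z(h,*tw,.029).round(4))
b=cv2.resize(g["color"][365:405,205:260,::-1],None,fx=10,fy=10,interpolation=cv2.INTER_CUBIC);cv2.imwrite("pics/c2.png",b)
```

```text
shaft yaw 5.18129821754324 y at .48 0.32420245831465855 res 2.922419489799097e-05
[239 239 238 238 238 238 237 238 238 235  57  39  48  50  48  49  48  49
  49  50]
foot edge yaw 5.938076922422959 [0.34203516 0.35769023 0.004     ] [0.38607684 0.36227108 0.004     ]
tip px (np.float64(325.75459522578444), np.float64(224.5)) (184.6, 267.5)
tri tip [0.5027 0.326  0.0257] wrist at .029 [0.5021 0.3261 0.029 ]
```

View pics/c2.png

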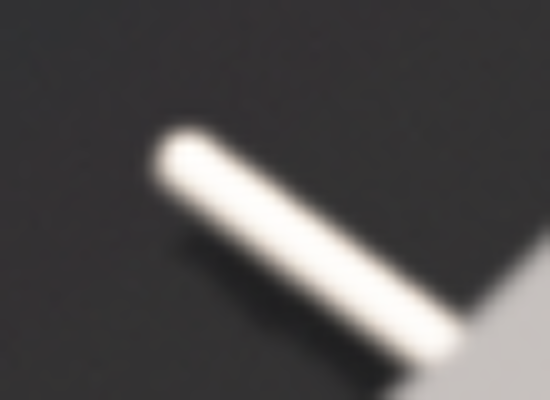

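Triangulated tip: (0.502, 0.326, ~0.027), shaft yaw 5.2°. Height and exposed length match the text. Now the grasp and draw.

Run:
```python
from h import *
import pickle
t0=readout.read_clock(); yaw=np.radians(5.2); R=down(yaw,True); d=np.array([np.cos(yaw),np.sin(yaw),0])
p=np.array([.476,.3238,0])
r.movep(p+[0,0,.10],R); eoat.gripper_to(.05)
r.move_l(p+[0,0,.0185],velocity=.12); F0=readout.read_force()
o=eoat.gripper_to(0,60); print("open",readout.read_opening(),readout.read_clock()-t0, F0, readout.read_force())
r.pause(.1)
st=r.move_l(p+[0,0,.019]+.03*d,velocity=.08,guard=25); print(st,readout.read_force(),readout.read_opening())
h=grab_frame("side"); cv2.imwrite("pics/d1.png",h["color"][240:480,100:420,::-1].repeat(2,0).repeat(2,1))
print(readout.read_clock(), readout.read_ee_pos())
```

```text
open -9.754671415297586e-05 2.4833999999999996 [-0.62819489  0.0552668   0.78368909] [ 0.17998535  0.76004804 -0.14251737]
False [-0.13007212 -0.54632115 -0.81626145] 0.0005070363211358483
8.2167 [0.50548854 0.32627468 0.01882215]
```

View pics/d1.png

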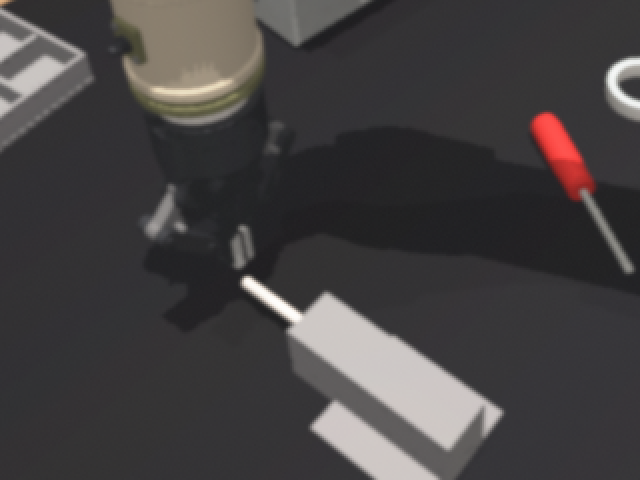

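The fingers shut fully with no rod between them: the tip is still at crop (243,282) and the fingers look above or beyond it. I'll back off upward and look.

Run:
```python
from h import *
import pickle
w0=grab_frame("wrist"); cv2.imwrite("pics/e0.png",w0["color"][:,:,::-1])
p=readout.read_ee_pos(); r.move_l([p[0],p[1],.09],velocity=.15)
eoat.gripper_to(.05)
w=grab_frame("wrist"); g=grab_frame("side"); f=grab_frame("top"); pickle.dump((w,g,f),open("e.pkl","wb"))
cv2.imwrite("pics/e1.png",w["color"][:,:,::-1])
cv2.imwrite("pics/e2.png",cv2.resize(g["color"][350:430,190:290,::-1],None,fx=7,fy=7,interpolation=cv2.INTER_CUBIC))
print(readout.read_clock())
```

```text
9.575
```

View pics/e0.png

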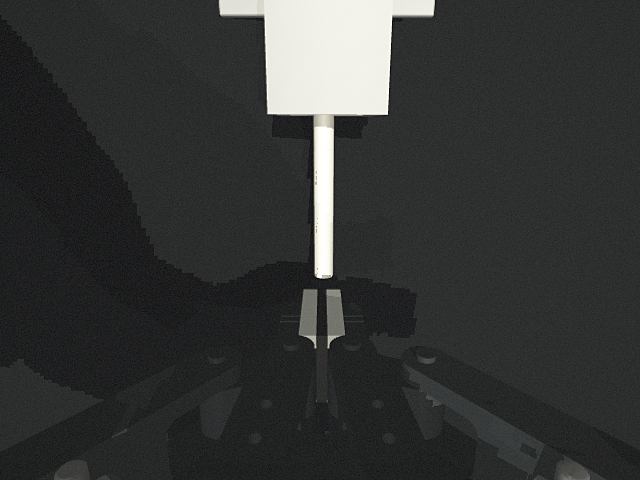

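View pics/e1.png

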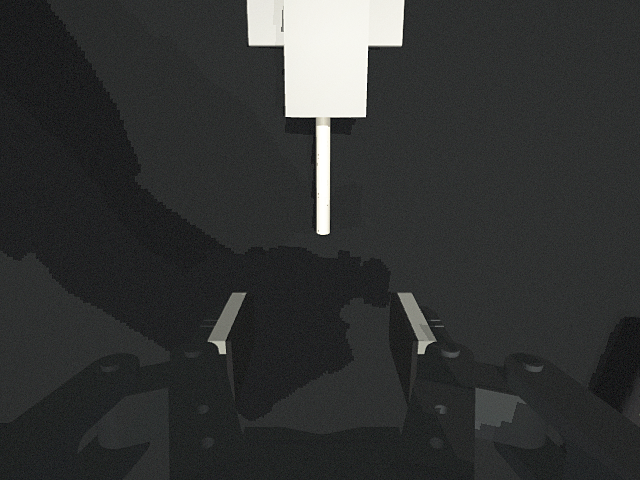

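View pics/e2.png

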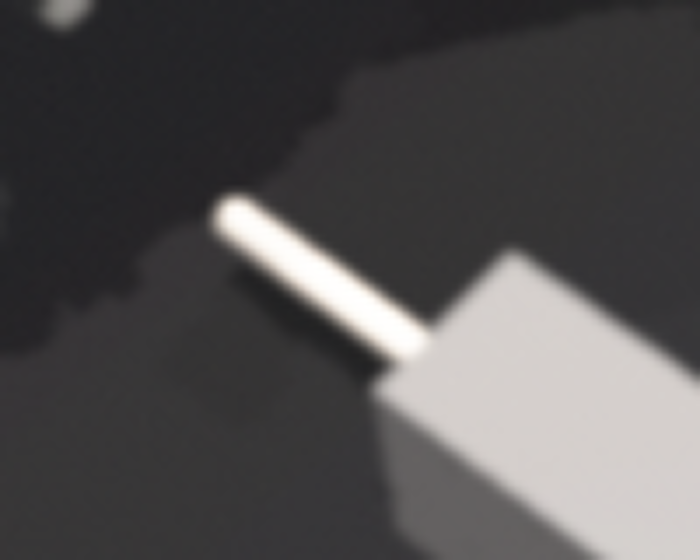

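Run:
```python
from h import *
import pickle
w,g,f=pickle.load(open("e.pkl","rb")); h=pickle.load(open("w1.pkl","rb"))
for nm,c in (("w1",h),("e",w),("side",g),("top",f)):
    F=c; print(nm,(-F["R"].T@F["t"]).round(4), F["R"].round(3).tolist())
a=(w,323,234); b=(h,325.75,224.5); s=(g,190+236/7-.5,350+214/7-.5); t=(f,184.6,268)
print("pairs e,w1",tri([a,b]),"e,side",tri([a,s]),"w1,side",tri([b,s]),"w1,top",tri([b,t]),"top,side",tri([t,s]),"all",tri([a,b,s,t]))
for c in (a,b,s,t): print(at_z(*c,.029).round(4))
p=np.array([.5055,.3263,.09]); print("TCP proj", proj(w,p), "now R", readout.read_tcp_rot().round(3).tolist(), readout.read_ee_pos())
```

```text
w1 [0.4023 0.315  0.4364] [[-0.071, 0.997, -0.001], [0.96, 0.069, 0.271], [0.271, 0.018, -0.962]]
e [0.438  0.3197 0.2669] [[-0.091, 0.996, -0.0], [0.958, 0.088, 0.272], [0.271, 0.024, -0.962]]
side [0.0953 0.5592 0.6661] [[-0.746, -0.666, 0.012], [-0.435, 0.474, -0.766], [0.504, -0.577, -0.643]]
top [ 0.3289 -0.004   1.4521] [[0.002, -1.0, 0.0], [-0.986, -0.002, -0.166], [0.166, 0.0, -0.986]]
pairs e,w1 [0.4999698  0.32601051 0.03779314] e,side [0.5020682  0.32532848 0.02454202] w1,side [0.50213254 0.32504518 0.02400463] w1,top [0.50166874 0.32567434 0.0280977 ] top,side [0.50057176 0.32515606 0.02567124] all [0.50190071 0.32572658 0.02553469]
[0.5023 0.3265 0.029 ]
[0.5021 0.326  0.029 ]
[0.4976 0.3259 0.029 ]
[0.5009 0.325  0.029 ]
TCP proj (np.float64(322.44787426849285), np.float64(275.824230270439)) now R [[-0.996, -0.091, -0.0], [-0.091, 0.996, -0.0], [0.0, -0.0, -1.0]] [0.50532848 0.32635707 0.08997686]
```

Run:
```python
from h import *
import pickle
w,g,f=pickle.load(open("e.pkl","rb"))
p=np.array([.5053,.32636,.09])
for dx in (-.011,0,.011):
  for dz in (0,.01,.02,.03,.04): print(dx,dz,np.round(proj(w,p+[dx,0,dz]),1))
# body-fixed relation identical for e0
cv2.imwrite("pics/e3.png",cv2.resize(g["color"][180:420,120:320,::-1],None,fx=3,fy=3,interpolation=cv2.INTER_CUBIC)[:600])
for dz in (0,.02,.04): print("side",dz,np.round(proj(g,p+[0,0,dz]),1))
```

```text
-0.011 0 [324.9 252.5]
-0.011 0.01 [325.1 259.7]
-0.011 0.02 [325.3 267.7]
-0.011 0.03 [325.5 276.7]
-0.011 0.04 [325.8 286.9]
0 0 [322.6 275.4]
0 0.01 [322.7 283.7]
0 0.02 [322.7 293. ]
0 0.03 [322.8 303.3]
0 0.04 [322.9 315. ]
0.011 0 [320.4 297.7]
0.011 0.01 [320.4 307. ]
0.011 0.02 [320.3 317.4]
0.011 0.03 [320.2 329. ]
0.011 0.04 [320.1 342.1]
side 0 [214.4 352. ]
side 0.02 [212.5 343. ]
side 0.04 [210.6 333.7]
```

View pics/e3.png

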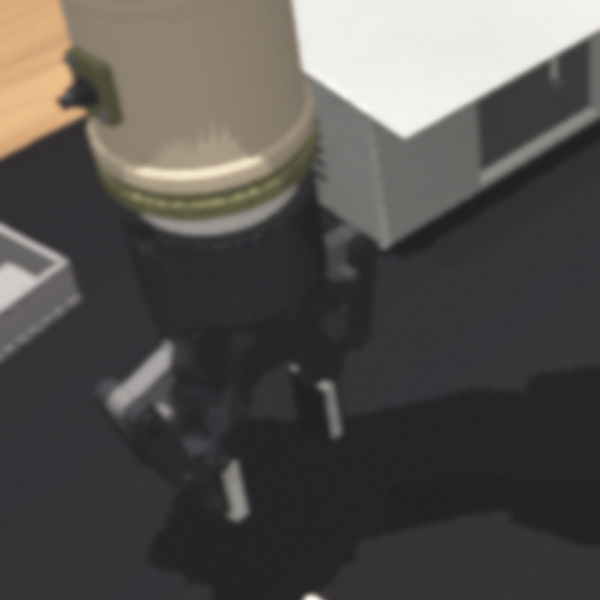

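Run:
```python
from h import *
import pickle
w,g,f=pickle.load(open("e.pkl","rb"))
p=np.array([.5053,.32636,.09])
s=lambda u,v:(120+(u+.5)/3-.5,180+(v+.5)/3-.5)
# wrist: image-right = +y ; side: image-left = +y
for wr,sd in [((405,293),(237,520)),((239,293),(335,437)),((425,345),(228,462)),((222,345),(322,382))]:
    P=tri([(w,*wr),(g,*s(*sd))]); print((P-p).round(4), np.subtract(proj(w,P),wr).round(1))
```

```text
[-0.0097  0.0294  0.0346] [-0.7 -1.7]
[-0.0029 -0.0324  0.0322] [-1.2 -1.5]
[-0.0105  0.0274  0.0734] [-0.5 -2.1]
[-0.0065 -0.0285  0.076 ] [-0.4 -1. ]
```

Triangulating the fingers from both cameras puts their tips about 33 mm above the reported TCP. That would explain the miss, since they closed above the shaft. I'll check with a gentle guarded touch on bare bench.

Run:
```python
from h import *
yaw=np.radians(5.2)
t0=readout.read_clock()
eoat.gripper_to(0)
r.move_l([.575,.33,.03],velocity=.25)
a=r.move_l([.575,.33,.004],velocity=.05,guard=4); print(a,readout.read_ee_pos(),readout.read_force())
g=grab_frame("side"); cv2.imwrite("pics/f1.png",cv2.resize(g["color"][200:420,120:320,::-1],None,fx=3,fy=3,interpolation=cv2.INTER_CUBIC)[:600])
print(proj(g,readout.read_ee_pos()))
try:
    if not a: print(r.move_l([.575,.33,-.04],velocity=.04,guard=4),readout.read_ee_pos(),readout.read_force())
except Exception as e: print(repr(e))
r.move_l([.575,.33,.03],velocity=.25)
print(readout.read_clock(),readout.read_clock()-t0)
```

```text
False [0.57495485 0.32999534 0.00389612] [-0.37030705  0.88499013 -0.35343444]
(np.float64(192.00426325764673), np.float64(363.3399579356707))
True [ 0.57472176  0.32982314 -0.03420158] [-0.6446561  -1.59705095  8.38785933]
12.6333 3.058300000000001
```

View pics/f1.png

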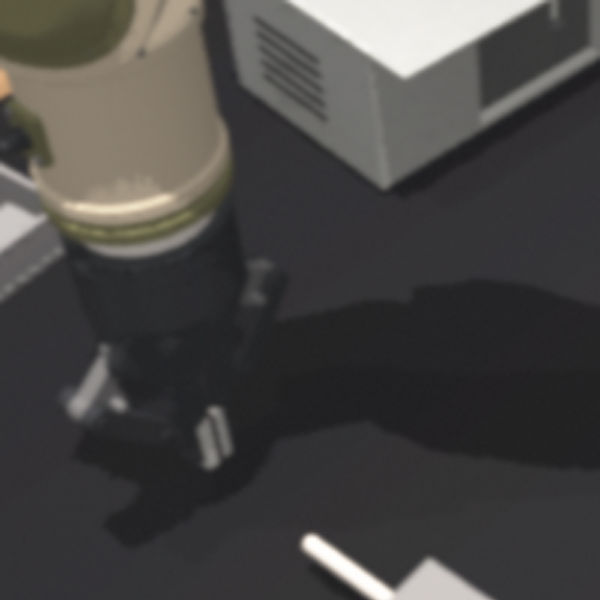

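The bench contact came at reported z = −0.034, so the real fingertips sit 33.5 mm above the reported TCP. The tool stays vertical, so I'll apply that offset everywhere and grasp again.

```bash
echo 'ZO=-0.0335  # reported TCP z = true tip z + ZO' >> h.py
python3 - <<'E'
from h import *
t0=readout.read_clock(); yaw=np.radians(5.2); R=down(yaw,True); d=np.array([np.cos(yaw),np.sin(yaw),0])
p=np.array([.477,.3239,ZO])
eoat.gripper_to(.05)
r.move_l(p+[0,0,.075],R,velocity=.25)
st=r.move_l(p+[0,0,.018],velocity=.12,guard=15); print(st,readout.read_ee_pos()-[0,0,ZO])
eoat.gripper_to(0,60); print("open",readout.read_opening(), readout.read_force())
if .005<readout.read_opening()<.012 and not st:
    st=r.move_l(p+[0,0,.0185]+.03*d,velocity=.08,guard=25); print(st,readout.read_force(),readout.read_opening())
g=grab_frame("side"); cv2.imwrite("pics/g1.png",cv2.resize(g["color"][280:480,150:380,::-1],None,fx=3,fy=3,interpolation=cv2.INTER_CUBIC)[:600])
print(readout.read_clock(),readout.read_clock()-t0)
E
```

```text
False [0.47743009 0.32375716 0.01789401]
open 0.005113722383857975 [0.81746837 0.05174164 1.64811489]
False [1.47500157 0.16094973 0.37387202] 0.005494716605216836
15.375 2.7417
```

View pics/g1.png

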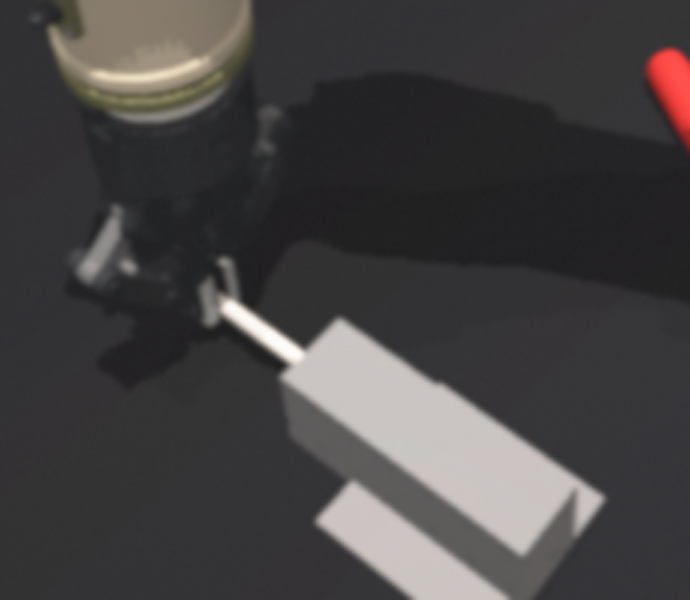

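The shaft is held and has moved with the jaws: about 56 mm now shows between pads and sleeve. I'll finish the draw.

Run:
```python
from h import *
import pickle
yaw=np.radians(5.2); d=np.array([np.cos(yaw),np.sin(yaw),0])
p=np.array([.477,.3239,ZO])
st=r.move_l(p+[0,0,.0185]+.165*d,velocity=.12,guard=25); print(st,readout.read_force(),readout.read_opening())
st=r.move_l(p+[0,0,.004]+.165*d,velocity=.06,guard=12); print(st,readout.read_force(),readout.read_ee_pos()-[0,0,ZO],readout.read_opening())
g=grab_frame("side");t=grab_frame("top"); cv2.imwrite("pics/i1.png",cv2.resize(g["color"][280:480,100:330,::-1],None,fx=3,fy=3,interpolation=cv2.INTER_CUBIC)[:600])
cv2.imwrite("pics/i2.png",cv2.resize(t["color"][170:380,120:320,::-1],None,fx=3,fy=3,interpolation=cv2.INTER_CUBIC)[:600])
print(readout.read_clock())
```

```text
False [ 0.55280352 -0.28861171 -1.40496382] 0.0049021534366551905
False [-0.41414153 -1.05568125 -1.92669888] [0.64065776 0.338693   0.00323607] 0.005473021637898836
17.1417
```

View pics/i1.png

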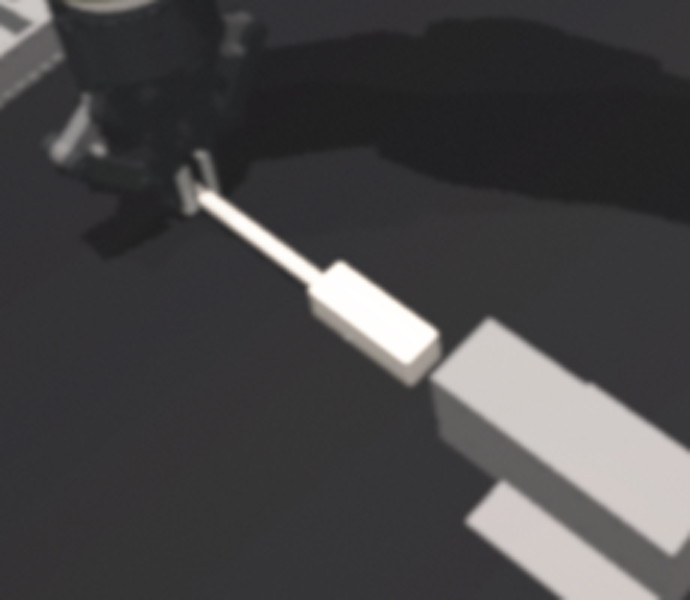

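View pics/i2.png

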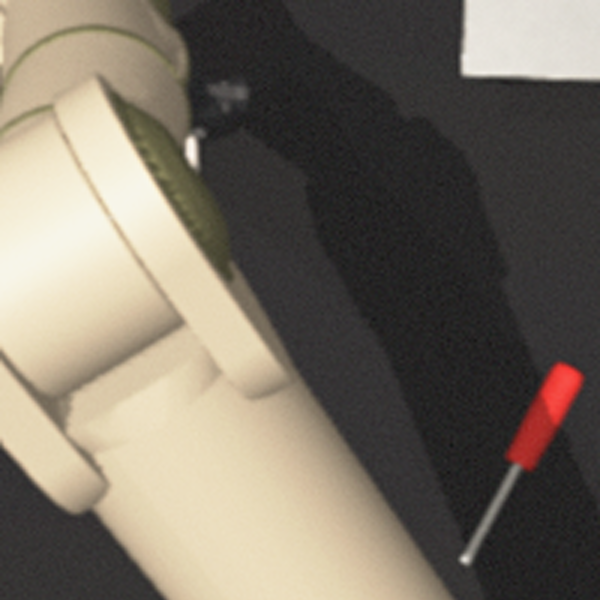

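The rod is clear of the sleeve; the handle spans (310–440, 262–385) in the crop, with a gap to the holder. Next: release, lift and look down at the handle.

Run:
```python
from h import *
import pickle
p=readout.read_ee_pos(); yaw=np.radians(5.2)
eoat.gripper_to(.06); r.pause(.15)
r.move_l([p[0],p[1],ZO+.06],velocity=.15)
r.move_l([.50,.326,ZO+.17],velocity=.25)
w=grab_frame("wrist");pickle.dump(w,open("j.pkl","wb")); cv2.imwrite("pics/j1.png",w["color"][:,:,::-1])
for l in ["rod_tip","rod_handle"]: print(l,[(d["p"],np.round(d["at"],4)) for d in mark_of("wrist",l)[:2]])
g=grab_frame("side");pickle.dump((w,g),open("j.pkl","wb")); cv2.imwrite("pics/j2.png",cv2.resize(g["color"][280:480,100:330,::-1],None,fx=3,fy=3,interpolation=cv2.INTER_CUBIC)[:600])
print(readout.read_clock())
```

```text
rod_tip []
rod_handle [(0.65, array([0.5002, 0.3287, 0.0127]))]
19.4417
```

View pics/j1.png

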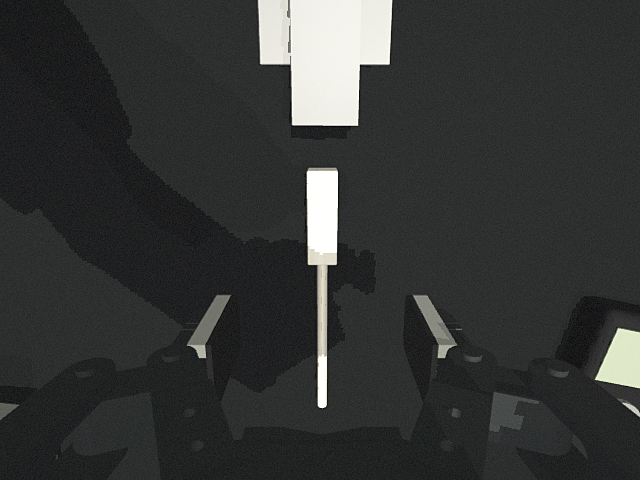

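View pics/j2.png

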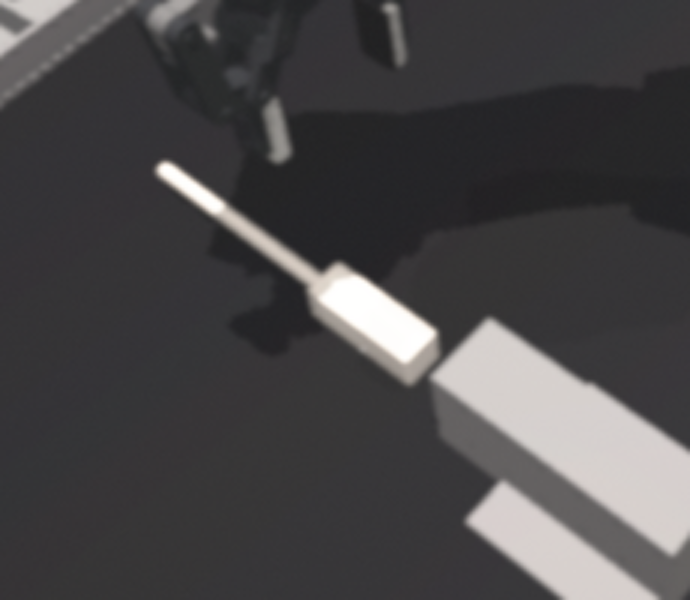

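The rod lies flat, parallel to the tool: handle at (307–337, 170–264), tip at (322,406) in the wrist view. I'll compute its pose, then grip the handle.

Run:
```python
from h import *
import pickle
w,g=pickle.load(open("j.pkl","rb"))
im=cv2.cvtColor(w["color"],cv2.COLOR_RGB2GRAY).astype(float)
def edges(v,a,b,thr=100):
    j=np.where(im[v,a:b]>thr)[0]; return a+j.min()-.5,a+j.max()+.5
mid=np.array([np.mean([at_z(w,u,v,.022) for u in edges(v,295,350)],axis=0) for v in range(176,246,5)])
k=np.polyfit(mid[:,0],mid[:,1],1); print("handle yaw",np.degrees(np.arctan(k[0])), "width",[np.ptp([at_z(w,u,v,.022)[1] for u in edges(v,295,350)]).round(4) for v in (180,240)])
back=at_z(w,322,170.5,.022); tip=at_z(w,322,406,.011+.003); print("back",back,"tip",tip,"len",np.linalg.norm((tip-back)[:2]))
s=lambda u,v:(100+(u+.5)/3-.5,280+(v+.5)/3-.5)
print("tip tri",tri([(w,322,405),(g,*s(160,168))]),"back corner tri +y",tri([(w,307.5,171),(g,*s(438,335))]),tri([(w,337,171),(g,*s(407,363))]))
print("shaft mid",at_z(w,322.5,330,.015), readout.read_ee_pos())
```

```text
handle yaw 4.821589566047085 width [np.float64(0.0216), np.float64(0.0218)]
back [0.46664078 0.32255745 0.022     ] tip [0.66459664 0.34072226 0.014     ] len 0.19878753275833919
tip tri [0.66758393 0.34092888 0.00785064] back corner tri +y [0.46807055 0.31119296 0.01296787] [0.46607495 0.33247858 0.0149514 ]
shaft mid [0.59303912 0.33455723 0.015     ] [0.50059207 0.32556608 0.13528208]
```

Run:
```python
from h import *
import pickle
t0=readout.read_clock()
yaw=np.radians(5.0); R=down(yaw,True); q=np.array([.4975,.3257,ZO])
r.move_l(q+[0,0,.06],R,velocity=.25)
st=r.move_l(q+[0,0,.004],velocity=.1,guard=12); print(st)
eoat.gripper_to(0,100); print(readout.read_opening())
r.move_l(q+[0,0,.10],velocity=.2); print("after lift",readout.read_opening(),readout.read_force(),readout.read_clock()-t0)
y2=np.radians(-2.2)
r.move_l([.45,-.026,ZO+.10],down(y2,True),velocity=.25)
r.move_l([.45,-.026,ZO+.053],velocity=.15)
g=grab_frame("side");w=grab_frame("wrist");t=grab_frame("top");pickle.dump((w,g,t),open("k.pkl","wb"))
cv2.imwrite("pics/k1.png",cv2.resize(g["color"][120:320,180:440,::-1],None,fx=3,fy=3,interpolation=cv2.INTER_CUBIC)[:600]); cv2.imwrite("pics/k2.png",w["color"][:,:,::-1])
print(readout.read_q().round(2),readout.read_clock(),readout.read_opening(),readout.read_ee_pos())
```

```text
False
0.01948312015823985
after lift 0.019710678780934687 [ 0.39311423 -0.57359491 -2.32538771] 2.3832999999999984
[-0.04  0.6  -0.05  2.35  0.15  0.19  1.32] 24.0083 0.019488150105898917 [ 0.45049115 -0.0257699   0.02028874]
```

View pics/k1.png

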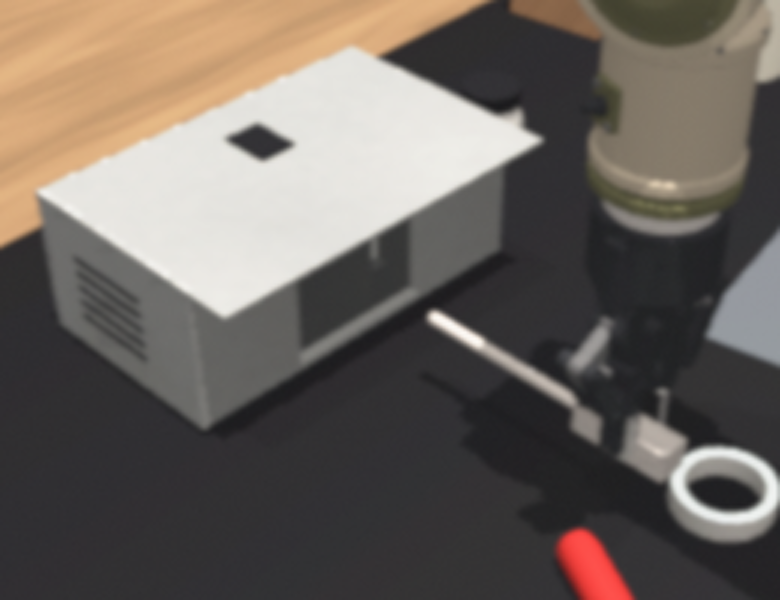

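View pics/k2.png

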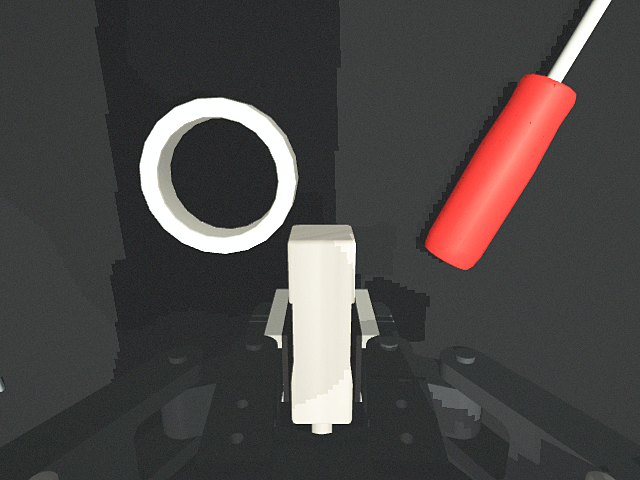

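The side view shows the rod level, tip at about crop (432,317) = pixel (323.7,225.5), short of the hood, and the streak still on the panel at crop (374,250). The wrist view shows the handle square in the jaws. I'll check the tip in the top view.

Run:
```python
from h import *
import pickle
w,g,t=pickle.load(open("k.pkl","rb"))
a=cv2.resize(t["color"][180:280,290:390,::-1],None,fx=5,fy=5,interpolation=cv2.INTER_CUBIC)
b=cv2.resize(g["color"][185:235,270:330,::-1],None,fx=8,fy=8,interpolation=cv2.INTER_CUBIC)
b=cv2.convertScaleAbs(b,alpha=1.6)
cv2.imwrite("pics/l1.png",a);cv2.imwrite("pics/l2.png",b)
for z in (.055,.06,.065): print(z,at_z(g,323.9,225.6,z).round(4))
```

```text
0.055 [ 0.6166 -0.0332  0.055 ]
0.06 [ 0.6124 -0.0284  0.06  ]
0.065 [ 0.6081 -0.0235  0.065 ]
```

View pics/l1.png

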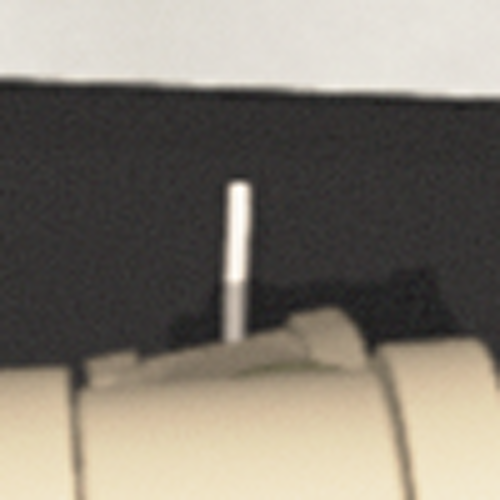

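View pics/l2.png

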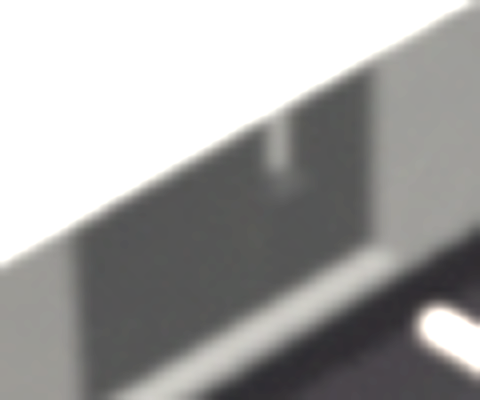

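Run:
```python
from h import *
import pickle
w,g,t=pickle.load(open("k.pkl","rb"))
tp=(290+238.5/5-.5,180+183.5/5-.5); sp=(270+432/8-.5,185+318/8-.5)
T=tri([(g,*sp),(t,*tp)]); print("tip",T, np.subtract(proj(g,T),sp), np.subtract(proj(t,T),tp))
# shaft dir from top
q=(290+233/5-.5,180+335/5-.5); Q=at_z(t,*q,.06); A=at_z(t,*tp,.06); print("shaft yaw top",np.degrees(np.arctan2(*(A-Q)[[1,0]])),A)
yaw=np.radians(-2.2); n=np.array([np.cos(yaw),np.sin(yaw),0]); e=np.array([-np.sin(yaw),np.cos(yaw),0]); w0=np.array([.694,-.035,.06])
for nm,(u,v) in [("win left bottom",(85,395)),("win right bottom",(372,240)),("win right top",(372,70)),("streak R",(293,150)),("streak L",(266,150)),("streak bottom",(292,172)),("foot",(300,190))]:
    c,d=ray(g,270+u/8-.5,185+v/8-.5); P=c+d*(n@(w0-c))/(n@d); print(nm,"y_win",((P-w0)@e).round(4),"z",P[2].round(4))
ee=readout.read_ee_pos(); print((T-ee).round(4))
```

```text
tip [ 0.61867626 -0.0328481   0.05780726] [-0.46714152 -0.10210192] [0.2277565  0.34195325]
shaft yaw top -2.1267714859708025 [ 0.61903152 -0.03227423  0.06      ]
win left bottom y_win 0.049 z 0.0185
win right bottom y_win -0.0569 z 0.013
win right top y_win -0.0568 z 0.0692
streak R y_win -0.0272 z 0.0581
streak L y_win -0.0174 z 0.0629
streak bottom y_win -0.0267 z 0.0512
foot y_win -0.0296 z 0.0439
[ 0.1682 -0.0071  0.0375]
```

Shaft yaw is −2.1°, matching the panel, and tip height is 58 mm. The streak on the panel looks like the slot's lit side wall: its edge is at y ≈ −0.028 and its bottom at z ≈ 0.046, so the slot centre would be near y = −0.021. I'll start feeling there.

```bash
cat > probe.py <<'E'
from h import *
yaw=np.radians(-2.2); n=np.array([np.cos(yaw),np.sin(yaw),0]); e=np.array([-np.sin(yaw),np.cos(yaw),0]); w0=np.array([.694,-.035,.0])
def ee(x,y): # reported TCP for tip at window-frame (x,y)
    P=w0+x*n+(y+.0005)*e-.1684*n; P[2]=ZO+.0545; return P
def pos():
    d=readout.read_ee_pos()+.1684*n-w0; return d@n, d@e-.0005
E
python3 - <<'E'
from probe import *
t0=readout.read_clock()
r.move_l(ee(-.02,-.021),velocity=.15)
for y in (-.021,-.025,-.017,-.029,-.013):
    r.move_l(ee(-.008,y),velocity=.1)
    hit=r.move_l(ee(.022,y),velocity=.035,guard=6)
    print(y,hit,np.round(pos(),4),readout.read_force().round(1),round(readout.read_clock()-t0,2))
    if pos()[0]>.015: break
E
```

```text
-0.021 True [ 0.0024 -0.0211] [-0.   1.1 -1.1] 1.29
-0.025 False [ 0.0217 -0.025 ] [-0.9 -0.2 -0.9] 2.56
```

The first probe hit the panel at x ≈ 2 mm; at y = −0.025 the tip went 20 mm in without contact. It's through the slot, so now push.

Run:
```python
from probe import *
t0=readout.read_clock(); y=-.025
F0=readout.read_force()
print(r.move_l(ee(.034,y),velocity=.04,guard=8),np.round(pos(),4),(readout.read_force()-F0).round(1))
for x in np.arange(.038,.075,.004):
    hit=r.move_l(ee(x,y),velocity=.03,guard=16); print(hit,np.round(pos(),4),(readout.read_force()-F0).round(1))
    if hit: break
r.pause(.1); print((readout.read_force()-F0).round(1),readout.read_opening())
g=grab_frame("side"); t=grab_frame("top"); cv2.imwrite("pics/m1.png",cv2.resize(g["color"][120:320,180:440,::-1],None,fx=3,fy=3,interpolation=cv2.INTER_CUBIC)[:600])
print(readout.read_clock()-t0,readout.read_clock())
```

```text
False [ 0.0342 -0.025 ] [ 0.7  0.3 -0.3]
False [ 0.0381 -0.0249] [1.3 0.9 0.3]
False [ 0.0422 -0.025 ] [ 1.4  1.2 -1.5]
False [ 0.0453 -0.025 ] [-3.  -0.2 -0.1]
False [ 0.0497 -0.025 ] [-3.   0.3 -0.7]
False [ 0.054 -0.025] [-2.6  0.7 -1.3]
False [ 0.0546 -0.0252] [-11.    1.1   1.9]
False [ 0.0545 -0.0254] [-19.4   2.6   3.7]
False [ 0.0545 -0.0256] [-28.3   1.7   5.5]
False [ 0.0546 -0.0261] [-34.8   2.2   5.8]
False [ 0.0549 -0.0258] [-43.7   3.8   5.5]
[-43.5   3.6   4.7] 0.019636154965343135
3.4833 30.05
```

View pics/m1.png

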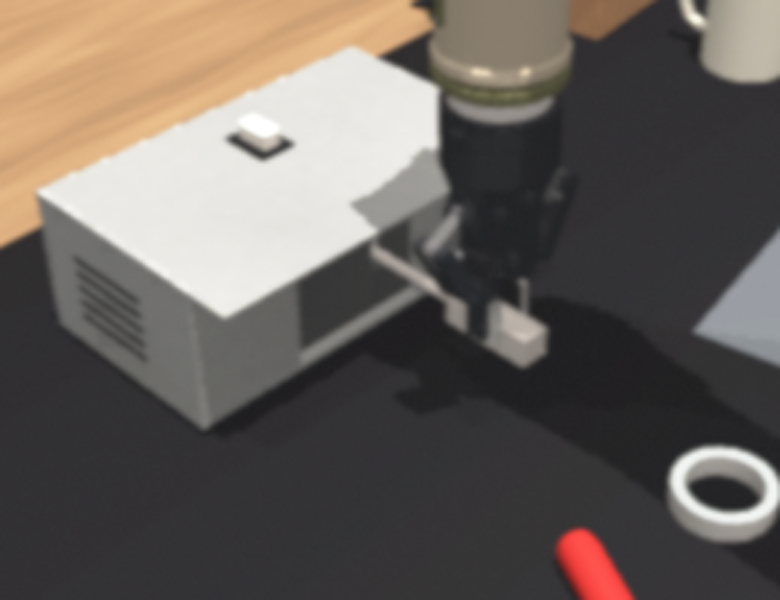

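The flag is up and the force climbed only once the travel stopped (about 11 mm after first contact), so the bolt is home. Next: withdraw and go to the mat.

Run:
```python
from probe import *
import pickle
t0=readout.read_clock()
r.move_l(ee(.045,-.025),velocity=.06)
r.move_l(ee(-.08,-.025),velocity=.12); print(readout.read_force().round(1),readout.read_opening())
p=readout.read_ee_pos(); r.move_l([p[0]-.01,p[1],ZO+.11],velocity=.15)
R=down(np.radians(-10),True)
r.move_l([.385,-.305,ZO+.11],R,velocity=.22); print(readout.read_q().round(2),readout.read_clock()-t0)
g=grab_frame("side");w=grab_frame("wrist");pickle.dump((w,g),open("n.pkl","wb"))
cv2.imwrite("pics/n1.png",cv2.resize(g["color"][100:360,300:640,::-1],None,fx=2,fy=2,interpolation=cv2.INTER_CUBIC)); cv2.imwrite("pics/n2.png",w["color"][:,:,::-1])
print(readout.read_clock())
```

```text
[-0.3 -0.6 -1.6] 0.019604623260894884
[ 0.66  0.52 -0.15  2.23  0.18  0.41  1.76] 3.683299999999999
33.8333
```

View pics/n1.png

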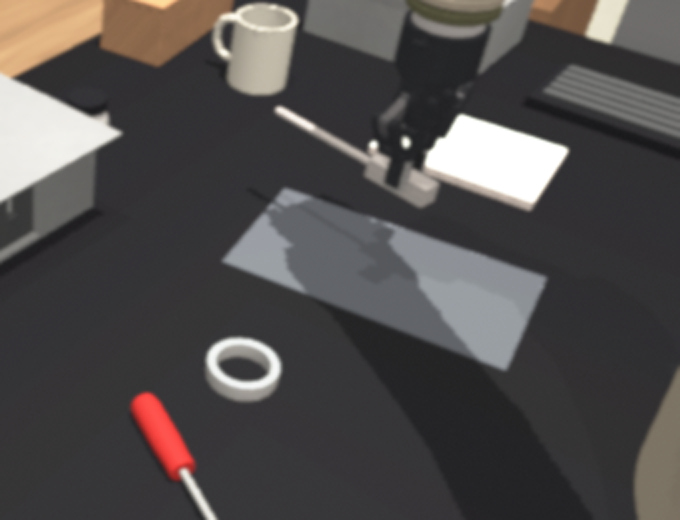

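View pics/n2.png

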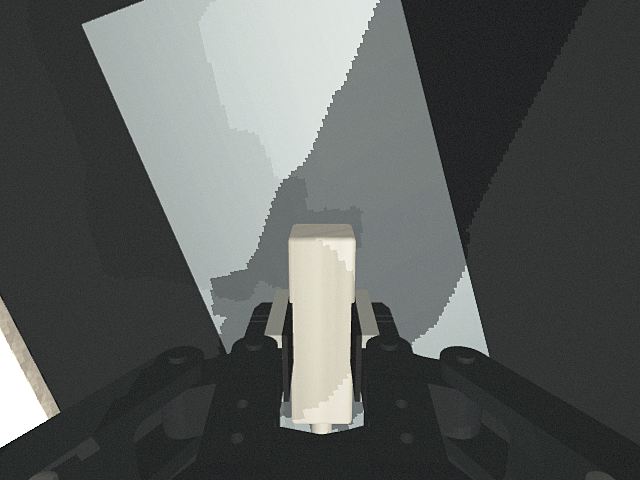

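The rod is still square in the jaws and over the mat, and the mat's edges show on both sides of the handle in the wrist view. Now lower with a guard and release.

Run:
```python
from h import *
import pickle
x,y=.375,-.306
r.move_l([x,y,ZO+.03],velocity=.18)
hit=r.move_l([x,y,ZO+.0065],velocity=.04,guard=6); print(hit,readout.read_ee_pos()-[0,0,ZO],readout.read_force().round(1))
eoat.gripper_to(.055); r.pause(.2)
p=readout.read_ee_pos(); r.move_l([p[0],p[1],ZO+.16],velocity=.15)
r.pause(.2)
for c in ("side","top","wrist"):
    f=grab_frame(c); cv2.imwrite(f"pics/o_{c}.png",f["color"][:,:,::-1])
    for l in ("rod_handle","rod_tip","tape","screwdriver"): print(c,l,[(d["p"],np.round(d["at"],3)) for d in mark_of(c,l)[:1]])
    pickle.dump(f,open(f"o_{c}.pkl","wb"))
print(readout.read_clock())
```

```text
True [ 0.37531915 -0.30614374  0.00810057] [ 0.4  0.2 12.7]
side rod_handle [(0.78, array([ 0.378, -0.303,  0.015]))]
side rod_tip [(0.6, array([ 0.542, -0.335,  0.011]))]
side tape [(0.88, array([ 0.404, -0.072,  0.001]))]
side screwdriver [(0.77, array([0.366, 0.069, 0.003]))]
top rod_handle [(0.86, array([ 0.376, -0.306,  0.012]))]
top rod_tip [(0.61, array([ 0.545, -0.334,  0.019]))]
top tape [(0.65, array([ 0.401, -0.066, -0.007]))]
top screwdriver [(0.88, array([0.37 , 0.072, 0.001]))]
wrist rod_handle [(0.64, array([ 0.38 , -0.304,  0.016]))]
wrist rod_tip [(0.86, array([ 0.541, -0.336,  0.011]))]
wrist tape []
wrist screwdriver [(0.58, array([ 0.544, -0.335,  0.014]))]
37.7333
```

View pics/o_side.png

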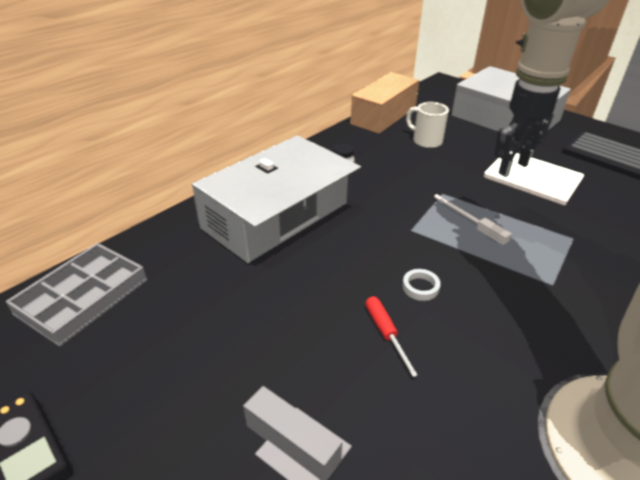

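View pics/o_wrist.png

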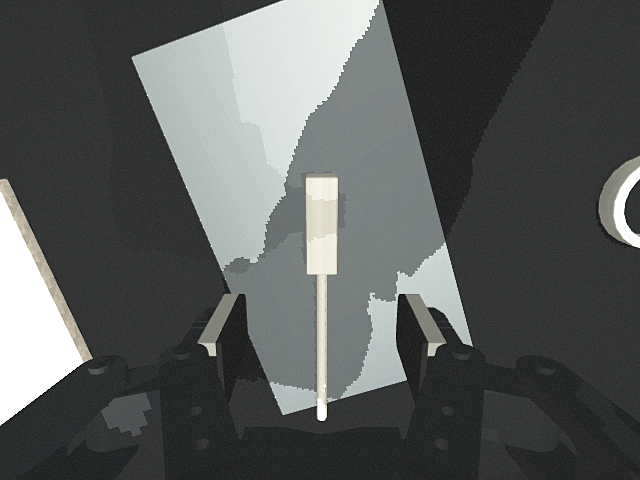

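The rod lies on the mat with the handle near its middle (wrist (322,225)), the gripper is clear above, and the flag is up at side (266,163). Tape and screwdriver are where they were. Handing in.

Run:
```python
from cell import *
job.job_done(); print(readout.read_clock())
```

```text
the job is handed in; nothing more can be done
the job is handed in; nothing more can be done
```

The job is done and handed in. The rod came out of its holder, was put down and taken again by its handle. It then pushed the reset bolt home, and now lies on the rubber mat. The last clock reading before hand-in was 37.7 s of the 69 s allowed.

- **First grasp missed:** the fingers shut above the shaft. The cameras and a light touch on the bench showed the real fingertips about 33.5 mm above the reported TCP, so I corrected for that and the second grasp held. That touch read about 8 N.
- **Finding the slot:** a faint streak on the panel in the side picture suggested where to start. The first probe hit solid panel; the second, at y = −25 mm in the window frame, went through.
- **Pushing the bolt:** contact came about 43 mm past the nominal panel surface, and travel stopped at 54.5 mm. My guard did not trip between short steps, so the push built up to about 43 N at the wrist. That is well under the 120 N wrist limit. The 40 N limit covers the arm and gripper body, and this push went through the rod.
- **Last checks:**
  - The white flag is up.
  - The handle is near (0.377, −0.305), close to the middle of the mat. The estimates put it 12–16 mm above the bench and the tip 11–19 mm.
  - The tape and screwdriver are within about 3 mm of their first measured places, which is within measurement error.
  - The gripper is open and well clear of the rod.

No check failed, but the bolt's exact travel could only be inferred from the flag, the force and the hard stop.

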